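Load the digestion carrier and close its clamp

TASK

Lower the two loose steel vessels, without dropping them, into the carrier holes that fit them, the large one and the small one, and press all three vessels (the middle one, already in, may stand high too) down until you feel each is fully home. Only then swing the hinged clamp bar over and press it fully shut, and let go. Leave the glassware and other things around undisturbed.

Things in the scene. Friction and masses are not known exactly. Their poses are not given: they have to be found in the camera images.
- large_center (a point): centre (half-way up) of the loose large vessel: upright steel cylinder with a black cap, 44 mm diameter all the way up, 85 mm high (the cap is its top 25 mm), foot with a 3 mm chamfer, about 0.25 kg give or take 40 percent; z = its upright axis. Grip it in its upper half: only the top 45 mm stands out of the carrier once it is home
- large_home (a point): where the large vessel's centre lies when fully home, 52.5 mm above the bench (top then at 95); x across the carrier to the hinge, y along the row, z up. Hole 47 mm wide with 3 mm lead-in, mouth 50 mm above the bench, at the +y end. A stiff lift pad in it may hold the vessel 3 to 9 mm high; it yields to about 8 N from above, stays, and ends at a hard stop: home
- small_center (a point): centre (half-way up) of the loose small vessel: upright steel cylinder with a black cap, 32 mm diameter all the way up, 85 mm high (the cap is its top 25 mm), foot with a 3 mm chamfer, about 0.16 kg give or take 40 percent; z = its upright axis. Grip it in its upper half: only the top 45 mm stands out of the carrier once it is home
- small_home (a point): where the small vessel's centre lies when fully home, 52.5 mm above the bench (top then at 95); x across the carrier to the hinge, y along the row, z up. Hole 35 mm wide with 3 mm lead-in, mouth 50 mm above the bench, at the -y end. A stiff lift pad in it may hold the vessel 3 to 9 mm high; it yields to about 8 N from above, stays, and ends at a hard stop: home
- mid_vessel (a joint): how far (m) the middle vessel, already in the carrier's middle hole, stands too high: 0 = fully home, up to 0.009; a stiff slide that yields to about 8 N from above and stays where it is left; it cannot be taken out
- mid_top (a point): centre of the flat top of the middle vessel (38 mm diameter, steel with black cap like the others); 95 mm above the bench when home, more when it stands too high; axes = carrier axes
- clamp (a joint): angle (rad) of the carrier's hinged clamp: 0 = closed, bar level over the three vessels, 2 mm above their tops when home; pi/2 = standing up; up to 2.5 = leaning back away from the vessels (starts at 1.9 to 2.4). Stiff hinge, stays where it is left; about 3 N at the bar moves it
- bar_mid (a point): middle of the clamp's round cross bar, on its axis: steel, 12 mm diameter (15 at three thin soft sleeves), 224 mm long, parallel to the row of holes, on two end arms, 60 mm from the hinge axis. Push it over from behind with something upright, then press it down from above
- clamp_hinge (a point): middle of the hinge axis (along carrier y), 60 mm in carrier +x from the row of holes, 103 mm above the bench; axes = carrier axes. The carrier is a fixed grey block 100 (x) x 230 (y) x 50 mm high, centred under the middle hole, holes 75 mm apart along y; hinge posts 110 mm high stand 124 mm either side along y
- jar: bystander, to be left alone: squat amber glass jar with a white lid, 50 dia x 70 high (mm); origin under its middle
- flask1: bystander, to be left alone: stoppered pear-shaped glass flask, belly 62 dia up to 32 high, thin neck (16 dia) up to 135, stopper 20 dia up to 149; stands amid the starting places (mm); origin under its middle
- flask2: bystander, to be left alone: flask of the same shape, on the left side of the bench (mm); origin under its middle
- bottle1: bystander, to be left alone: tall amber bottle, 68 dia, 190 high, to the right at the back (mm); origin under its middle
- bottle2: bystander, to be left alone: tall amber bottle, 68 dia, 190 high, to the left (mm); origin under its middle
- beaker: bystander, to be left alone: small empty glass beaker, 52 dia x 60 high, at the back, left (mm); origin under its middle
- spoon: bystander, to be left alone: steel lab spoon about 160 long lying flat between the starting places and the carrier (mm); origin under its middle
Not all that is in view belongs to the job. What is shaped like the part that bears small_center but blue or green is not meant.

How it is judged (in metres and radians):
On the way:
1. all three vessels are fully home in their holes while the clamp is still open (horizontal distance between large_center and large_home below 0.004 m and z of large_center in the frame of large_home below 0.0025 m and angle between each of large_center, small_center's own z axis and vertical below 0.08 rad and horizontal distance between small_center and small_home below 0.004 m and z of small_center in the frame of small_home below 0.0025 m and value of joint mid_vessel below 0.0025 m and value of joint clamp above 0.5 rad), for 0.2 s.
At the end, for the whole second after the job is handed in: the large and the small vessel each stand in their own hole (centre within 4 mm sideways and less than 2.5 mm above home, upright within 0.08 rad) at rest, the middle vessel is less than 2.5 mm above home, and the clamp is shut (under 0.07 rad) (horizontal distance between large_center and large_home below 0.004 m and z of large_center in the frame of large_home below 0.0025 m and angle between each of large_center, small_center's own z axis and vertical below 0.08 rad and horizontal distance between small_center and small_home below 0.004 m and z of small_center in the frame of small_home below 0.0025 m and value of joint mid_vessel below 0.0025 m and value of joint clamp below 0.07 rad and linear speed of each of large, small below 0.02 m/s); the robot touches nothing.
It fails at once if a bystander is pushed more than 30 mm from its place (distance of any of jar, flask1, flask2, bottle1, bottle2, beaker, spoon from where it was at the start of the episode above 0.03 m).
It fails at once if a bystander is tipped over (more than 0.5 rad) (angle between any of jar, flask1, flask2, bottle1, bottle2, beaker's own z axis and vertical above 0.5 rad).
It fails at once if the large vessel is dropped (moves free of the fingers faster than 0.6 m/s) (linear speed of large above 0.6 m/s and contact force between the fingers and large below 0.05 N).
It fails at once if the small vessel is dropped (moves free of the fingers faster than 0.6 m/s) (linear speed of small above 0.6 m/s and contact force between the fingers and small below 0.05 N).
It also fails if it takes over 72 s, if anything falls off the work surface, if the arm or the gripper's body presses on something with over 40 N, if the wrist force passes 120 N, or if a joint passes its speed limit or range.

ROBOT

A 7-joint arm with a two-finger parallel gripper is mounted at the origin on the work surface. World frame = base frame: x ahead of the robot, y to its left, z up, the work surface at z = 0. Lengths are in mm, angles in rad, forces in N, time in s.
With the tool pointing down it reaches from about 425 to 1025 mm from the base axis. Payload 9.4 kg.
Tool frame: the origin (TCP) lies between the finger pads; the fingertips stand 22 mm ahead of it and the grasp point (between the pads) lies 3 mm ahead of it (ctrl.tip_extent is the z of the fingertips in the tool frame, in mm); z points along the fingers, y is the direction in which the jaws open and shut (so a half turn about z gives the same grasp; the last joint's range is limited). The gripper opens to 85 mm and grips with 20 to 120 N. Pads are 22 mm wide; open, the fingers measure 114 mm over their backs; the gripper's body (76 mm by 85 mm) begins 54 mm behind the grasp point. The pads swing forward as they close: fully open they stand 13 mm farther back than shut.
Start: joints at [1.089, 0.599, -0.003, 1.599, 0.002, 0.943, -0.08], TCP at [285.522, -666.409, 253.275] pointing down, gripper open.
Joint ranges: [-2.57, 2.57], [-0.35, 1.97], [-1.29, 1.29], [0.11, 2.56], [-1.05, 4.19], [0.11, 1.86], [-2.63, 2.63]. Speed limits (rad/s): [2.22, 2.22, 3.01, 3.01, 3.14, 3.14, 3.14].

INTERFACE

Orientations are given as a unit quaternion [x, y, z, w].
In Python, from station import sensors, optics, job, ctrl gives the robot as it stands.
- The arm moves only by the tool play_rows, never from a script. Its argument "rows" is a list of rows, each an object with "travel": the shift along the world's x, y, z in cm, a list of three; "dr": the turn, a rotation vector about the world's x, y, z in rad, a list of three; "hand": the gripper's target within -1 to 1 (fully open at 1, half-way at 0, shut at -1). In form: [{"travel": [x, y, z], "dr": [ax, ay, az], "hand": hand}, ...]. A call has exactly 5 rows; each row is the pose to reach, as a shift and turn from the pose commanded when the call began; what a row does not reach only later rows make up. A row lasts 1/10 s, in which the tool goes at most 50 mm and 8.59 degrees, less where a joint would pass 70% of its speed; a pose out of reach is approached as far as the arm can. A call with a gripper value outside its range is refused whole. The fingers move at their own pace and stop on an object; "newtons" is the grip in N (left out, the last holds). Time passes only in rows, so rows that repeat a pose let the fingers close, or fill a call up. It gives the time, the measured TCP pose, the force and the opening at its end, in the units of the state.
- sensors.state(): the state, without advancing time (a new reading comes with each control period).
- optics.camera(name): name is "side" or "top" or "wrist"; returns a dict with "color" (420x560x3 uint8, red, green, blue), "K" (3x3 intrinsics, pixels), "extrinsics" (4x4, takes a point from world to camera coordinates). Camera axes: x right, y down, z forward; pixel columns grow to the right and rows downward; lengths in mm; the calibration is good to about 2 mm. A picture is of the moment at which its call begins. There is no depth.
- job.finish_job(): hands the job in, once; it reports no verdict.
Trained networks look in a picture, given as the dict that the camera call returned (one of the last four; its "shot" number tells which), for a name from the list of things; names that differ only in an ending like _2 or _b are one class to them, and where a whole thing is asked for, a point or a joint stands for the part that bears it (a point fixed in the world has none). Each returns a list of dicts, best first, with "confidence" (0 to 1); they miss things now and then, are a little off and sometimes report something else, mostly with a low value. They report only what shows in the picture. A call takes as long as a camera call. They do not tell look-alikes from the thing itself.
- optics.trace(query, picture): "region" (420x560 bool, what is visible of it) and "point" ([row, column] in pixels, amid what is visible of it).
The state is a dict: "time_s": time; "joints": joint angles; "dq": joint speeds; "joint_torque": joint torques, N m; "tcp_pos": TCP position; "ee_rot": TCP orientation; "wrist_force": force on the tool from outside, world axes, zero at the start; "torque": the same for the moment, N m; "gripper_width": opening from 0.0 (shut) to 1.0 (fully open).
Only numpy, scipy, OpenCV 4.12 (cv2) and the standard library are available. Lean on these libraries where they do the work, as an engineer would, in place of code of your own. Each camera call takes 0.05 s, during which the arm holds its last target.

## Working session

There is one attempt and no reset: what is moved stays moved. The work goes in short steps, Python scripts to look and compute and a tool call to move; the robot and the scene stay as the last step left them, time stands still between calls to the robot, and variables do not carry over. Pictures are saved under pics/ and viewed, and the job is handed in when it is done.

Besides the shell and the picture viewer there is one more tool, called after "Emit:" as a command line: name --argument value ..., lists and objects as JSON in quotes. play_rows: Moves the arm, as the interface text tells. Its arguments: {"type":"object","properties":{"rows":{"type":"array","items":{"type":"object","properties":{"travel":{"type":"array","items":{"type":"number"}},"dr":{"type":"array","items":{"type":"number"}},"hand":{"type":"number"}}}},"newtons":{"type":"number"}},"required":["rows"]}

```bash
ls; mkdir -p pics
cat > h.py <<'E'
import numpy as np, cv2, pickle
from station import sensors, optics, job, ctrl
def save(p,n): cv2.imwrite(f'pics/{n}.png',p['color'][...,::-1])
E
python3 - <<'E'
from h import *
P={}
for n in ['side','top','wrist']:
    p=optics.camera(n); P[n]=p; save(p,n+'0')
    print(n,p.get('shot'),np.round(p['K'],1).tolist(),np.round(p['extrinsics'],3).tolist())
pickle.dump(P,open('P0.pkl','wb'))
for n in ['side','top']:
    for q in ['large_center','small_center','mid_top','bar_mid','clamp','jar','flask1','bottle1','beaker','spoon']:
        try: print(n,q,[(round(d['confidence'],2),np.round(d['point']).tolist(),int(d['region'].sum())) for d in optics.trace(q,P[n])][:5])
        except Exception as e: print(n,q,e)
print(sensors.state())
E
```

```text
pics
side 1 [[476.2, 0.0, 277.0], [0.0, 476.2, 212.4], [0.0, 0.0, 1.0]] [[0.964, -0.266, -0.01, -471.444], [-0.214, -0.751, -0.625, 213.641], [0.158, 0.604, -0.781, 1129.99], [0.0, 0.0, 0.0, 1.0]]
top 2 [[432.8, 0.0, 280.9], [0.0, 432.8, 204.6], [0.0, 0.0, 1.0]] [[-0.018, -1.0, 0.012, 55.619], [-0.998, 0.017, -0.055, 520.173], [0.055, -0.013, -0.998, 1375.755], [0.0, 0.0, 0.0, 1.0]]
wrist 3 [[353.1, 0.0, 280.3], [0.0, 353.1, 217.0], [0.0, 0.0, 1.0]] [[0.395, -0.919, -0.002, -724.971], [-0.869, -0.374, 0.324, -43.017], [-0.298, -0.126, -0.946, 380.842], [0.0, 0.0, 0.0, 1.0]]
side large_center [(0.98, [385.0, 295.0], 651)]
side small_center [(0.95, [341.0, 210.0], 349), (0.86, [333.0, 239.0], 413), (0.82, [292.0, 258.0], 359), (0.81, [350.0, 264.0], 373), (0.68, [320.0, 276.0], 361)]
side mid_top [(0.75, [219.0, 288.0], 348)]
side bar_mid [(0.66, [188.0, 328.0], 662)]
side clamp [(0.91, [185.0, 326.0], 659)]
side jar [(0.71, [330.0, 365.0], 631)]
side flask1 [(0.77, [334.0, 323.0], 747), (0.76, [131.0, 230.0], 486)]
side bottle1 [(0.81, [280.0, 406.0], 1638), (0.69, [113.0, 278.0], 104
[... 753 characters left out ...]
1.08931376,  0.59929042, -0.00250937,  1.59940959,  0.00178432,
        0.9429367 , -0.07980958]), 'dq': array([-8.70381081e-04,  8.67077301e-04, -6.06020585e-04,  1.43030889e-03,
        4.57181377e-05,  6.04537370e-05, -2.84026911e-04]), 'joint_torque': array([-6.22046082e-04, -7.76231146e+01,  1.56466037e+00, -2.58380431e+01,
        1.26121755e-02,  2.28299577e-03, -2.17275107e-05]), 'tcp_pos': array([ 285.51391864, -666.39450029,  253.27808475]), 'ee_rot': array([ 9.79587627e-01,  2.01017613e-01, -1.95414713e-05, -1.61262495e-05]), 'wrist_force': array([-0.06634946,  0.07359377,  0.1257591 ]), 'torque': array([-0.00500517,  0.01230767,  0.01169738]), 'gripper_width': 0.9971736789533967}
```

Run:
```python
import pickle,cv2
P=pickle.load(open('P0.pkl','rb'))
s=P['side']['color'][...,::-1]; t=P['top']['color'][...,::-1]
cv2.imwrite('pics/sidecrop.png',cv2.resize(s[100:420,170:450],None,fx=1.87,fy=1.87,interpolation=cv2.INTER_CUBIC))
cv2.imwrite('pics/topcrop.png',cv2.resize(t[120:310,130:430],None,fx=2.66,fy=2.66,interpolation=cv2.INTER_CUBIC))
```

```text
(no output)
```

View pics/side0.png

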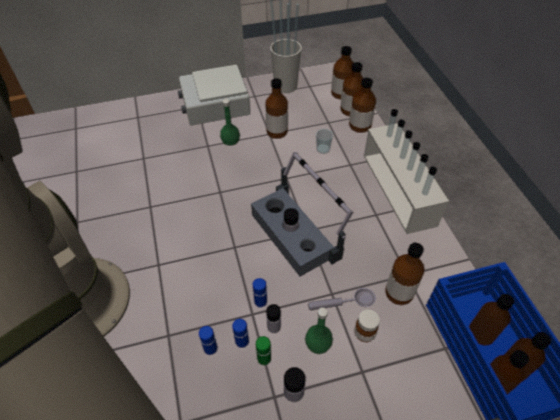

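View pics/sidecrop.png

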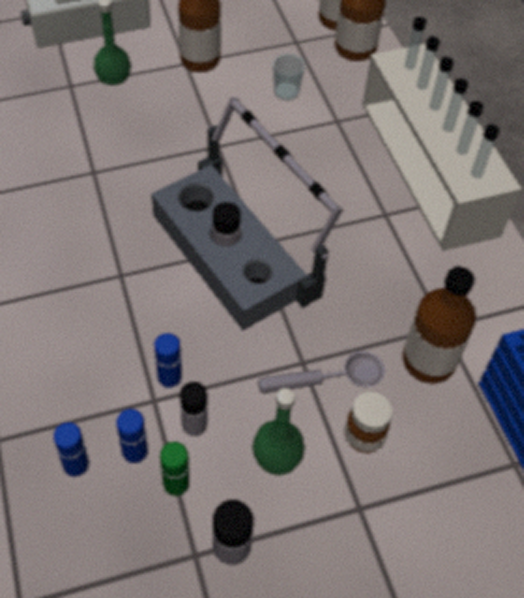

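View pics/topcrop.png

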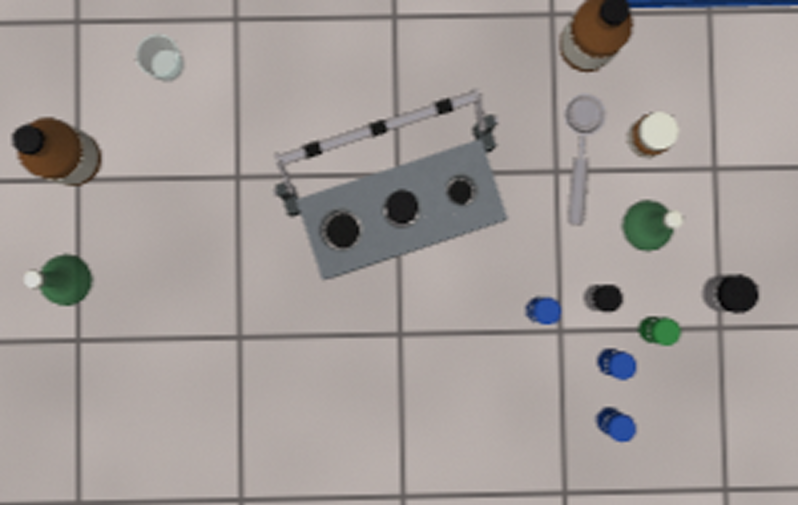

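View pics/wrist0.png

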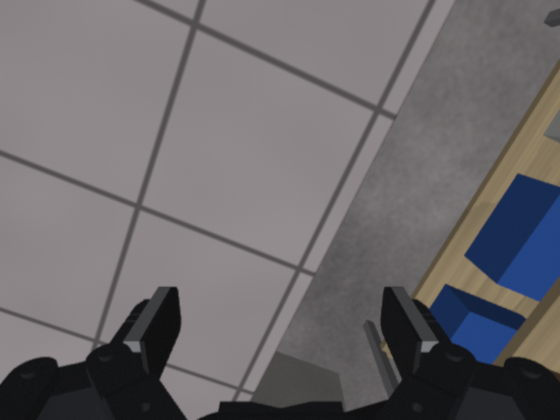

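```bash
cat >> h.py <<'E'
def proj(p,X):
    X=np.atleast_2d(np.asarray(X,float)); E=p['extrinsics']; c=X@E[:3,:3].T+E[:3,3]
    u=c@p['K'].T; return u[:,:2]/u[:,2:]
def back(p,uv,z):
    E=p['extrinsics'];R=E[:3,:3];C=-R.T@E[:3,3]
    d=R.T@np.linalg.solve(p['K'],[uv[0],uv[1],1.]); return C+d*(z-C[2])/d[2]
def cyl(p,x,y,z0,z1,r):
    a=np.linspace(0,2*np.pi,40,endpoint=False)
    X=np.concatenate([np.c_[x+r*np.cos(a),y+r*np.sin(a),0*a+z] for z in (z0,z1)])
    return cv2.convexHull(proj(p,X).astype(np.float32))
def fitcyl(obs,x0,z0,z1,r):
    # obs: list of (picture, mask); match first moments of the silhouette
    from scipy.optimize import least_squares
    def res(v):
        o=[]
        for p,m in obs:
            M=cv2.moments(cyl(p,v[0],v[1],z0,z1,r)); mm=cv2.moments(m.astype(np.uint8),True)
            o+=[M['m10']/M['m00']-mm['m10']/mm['m00'],M['m01']/M['m00']-mm['m01']/mm['m00']]
        return o
    s=least_squares(res,x0[:2]); return s.x,np.round(s.fun,2),[ (round(cv2.contourArea(cyl(p,*s.x,z0,z1,r))),int(m.sum())) for p,m in obs]
E
python3 - <<'E'
from h import *
P={n:optics.camera(n) for n in ['side','top']}
pickle.dump(P,open('P1.pkl','wb'))
def near(p,q,rc):
    L=[d for d in optics.trace(q,p) if np.hypot(*(np.array(d['point'])-rc))<12]
    return L[0]['region'] if L else None
for q,rs,rt,r,h in [('large_center',(385,295),(230,401),22,85),('small_center',(320,276),(230,357),16,85),('jar',(330,365),(170,374),25,70)]:
    a,b=near(P['side'],q,rs),near(P['top'],q,rt)
    x0=back(P['top'],(rt[1],rt[0]),50)
    for obs in ([(P['side'],a)],[(P['top'],b)],[(P['side'],a),(P['top'],b)]):
        if any(m is None for _,m in obs): print('none');continue
        print(q,*fitcyl(obs,x0,0,h,r))
for q,rc,z in [('spoon',(169,348),3),('flask1',(204,374),20),('flask2',(224,152),20)]:
    m=near(P['top'],q,rc)
    if m is None: print(q,'none');continue
    yx=np.argwhere(m); print(q,back(P['top'],yx.mean(0)[::-1],z)[:2], 'pix range',yx.min(0),yx.max(0))
print('bottle1 base',back(P['side'],(403,296),0),'bottle2',back(P['side'],(277,132),0))
# carrier holes top crop
for n,uv in dict(L=(342,230),M=(402,207),S=(460,190),c1=(300,200),c2=(324,278),c3=(507,219),c4=(485,140)).items():
    print(n,np.round(back(P['top'],(130+uv[0]/2.66,120+uv[1]/2.66),98 if n=='M' else 50)))
for n,uv in dict(L=(195,197),M=(227,212),S=(257,271),c1=(152,195),c2=(246,310),c3=(305,275),c4=(212,165)).items():
    print(n,np.round(back(P['side'],(170+uv[0]/1.87,100+uv[1]/1.87),98 if n=='M' else 50)))
E
```

```text
large_center [ 432.39804036 -337.41136763] [-0. -0.] [(690, 636)]
large_center [ 433.50388099 -327.46309891] [-3.07  0.02] [(262, 235)]
large_center [ 432.76889645 -337.38036042] [ 0.17 -0.06  0.08  0.19] [(690, 636), (265, 235)]
small_center [ 430.88026874 -185.92567726] [-0.07  0.1 ] [(402, 368)]
none
none
jar [ 623.61727841 -255.08865114] [-0. -0.] [(720, 615)]
jar [ 625.05020451 -252.44879134] [0. 0.] [(283, 236)]
jar [ 624.3225273  -254.00585887] [ 0.11 -0.52  0.5   0.22] [(719, 615), (283, 236)]
spoon [ 612.85087232 -173.31896422] pix range [155 342] [204 356]
flask1 [ 516.62705475 -251.13494885] pix range [195 363] [214 386]
flask2 [464.27207016 456.18816358] pix range [216 139] [234 163]
bottle1 base [ 746.53532086 -192.60636436    0.        ] bottle2 [612.06007207 446.50736687   0.        ]
L [514. 117.  50.]
M [537.  46.  98.]
S [559. -23.  50.]
c1 [551. 166.  50.]
c2 [458. 139.  50.]
c3 [524. -78.  50.]
c4 [618. -54.  50.]
L [515. 121.  50.]
M [539.  46.  98.]
S [561. -23.  50.]
c1 [458. 141.  50.]
c2 [529. -76.  50.]
c3 [619. -46.  50.]
c4 [555. 172.  50.]
```

Run:
```python
from h import *
from scipy.spatial.transform import Rotation as R
P=pickle.load(open('P0.pkl','rb'))
E=P['wrist']['extrinsics'];C=-E[:3,:3].T@E[:3,3]
s=sensors.state();Q=R.from_quat(s['ee_rot']).as_matrix()
print('cam in tool',Q.T@(C-s['tcp_pos']),'\n',np.round(Q.T@E[:3,:3].T,3)); print(np.round(Q,3),ctrl.tip_extent)
P=pickle.load(open('P1.pkl','rb'))
for n,uv in dict(green=(661,330),b1=(545,310),b2=(617,364),small=(606,298),large=(738,293)).items():
    print(n,np.round(back(P['top'],(130+uv[0]/2.66,120+uv[1]/2.66),85)))
```

```text
cam in tool [  83.12585936    0.68487185 -119.49824141] 
 [[ 0.001 -0.946 -0.324]
 [ 1.     0.001 -0.002]
 [ 0.002 -0.324  0.946]]
[[ 0.919  0.394 -0.   ]
 [ 0.394 -0.919  0.   ]
 [-0.    -0.    -1.   ]] 22.0
green [ 392. -247.   85.]
b1 [ 417. -115.   85.]
b2 [ 354. -196.   85.]
small [ 429. -185.   85.]
large [ 432. -337.   85.]
```

Emit:
play_rows --rows '[{"travel": [1.5,4.5,0],"dr": [0,0,0],"hand": 0.4},{"travel": [3,9,0],"dr": [0,0,0],"hand": 0.4},{"travel": [4.5,13.5,0],"dr": [0,0,0],"hand": 0.4},{"travel": [6,18,0],"dr": [0,0,0],"hand": 0.4},{"travel": [7.5,22.5,0],"dr": [0,0,0],"hand": 0.4}]' --newtons 40

```text
time_s: 2.2
tcp_pos: [360.9, -439.7, 253.5]
ee_rot: [0.98, 0.201, 0.0, 0.0]
wrist_force: [0.7, 0.1, -0.7]
gripper_width: 0.698
```

Emit:
play_rows --rows '[{"travel": [1.4,2,0],"dr": [0,0,0.148],"hand": 0.4},{"travel": [2.8,4,0],"dr": [0,0,0.296],"hand": 0.4},{"travel": [4.2,6,0],"dr": [0,0,0.444],"hand": 0.4},{"travel": [5.6,8,0],"dr": [0,0,0.592],"hand": 0.4},{"travel": [7.2,10.2,0],"dr": [0,0,0.74],"hand": 0.4}]'

```text
time_s: 2.7
tcp_pos: [432.9, -338.9, 253.5]
ee_rot: [0.839, 0.544, -0.0, 0.0]
wrist_force: [0.2, -0.4, -0.0]
gripper_width: 0.704
```

Emit:
play_rows --rows '[{"travel": [0,0,0],"dr": [0,0,0.148],"hand": 0.4},{"travel": [0,0,0],"dr": [0,0,0.296],"hand": 0.4},{"travel": [0,0,0],"dr": [0,0,0.444],"hand": 0.4},{"travel": [0,0,0],"dr": [0,0,0.592],"hand": 0.4},{"travel": [0,0,0],"dr": [0,0,0.735],"hand": 0.4}]'

```text
time_s: 3.2
tcp_pos: [432.5, -339.5, 253.4]
ee_rot: [0.587, 0.809, -0.0, 0.0]
wrist_force: [0.2, -0.2, -0.4]
gripper_width: 0.699
```

Run:
```python
from h import *
p=optics.camera('wrist'); save(p,'w1'); pickle.dump(p,open('w1.pkl','wb'))
s=sensors.state(); print(s['tcp_pos'],s['ee_rot'],s['joints'])
for q in ['large_center','small_center']:
    for d in optics.trace(q,p):
        m=d['region']; print(q,round(d['confidence'],2),d['point'],m.sum())
        if q[0]=='l': print(fitcyl([(p,m)],[432,-337],0,85,22))
print(proj(p,[[432,-337,85],[431,-186,85]]))
```

```text
[ 432.44193935 -339.61950367  253.34968367] [ 5.84283676e-01  8.11549478e-01 -1.38536719e-04  1.03416569e-04] [ 0.87838362  0.41980435 -0.43373628  1.98349521  0.24441662  0.78819929
  0.62701426]
large_center 0.82 [188.4, 278.4] 2510
(array([ 430.74209473, -338.59168578]), array([-0., -0.]), [(2674, 2510)])
small_center 0.87 [15.6, 239.4] 1047
small_center 0.8 [78.2, 260.7] 1425
small_center 0.59 [19.1, 331.6] 1738
[[280.71098557 196.15699333]
 [345.02151693   1.99019113]]
```

View pics/w1.png

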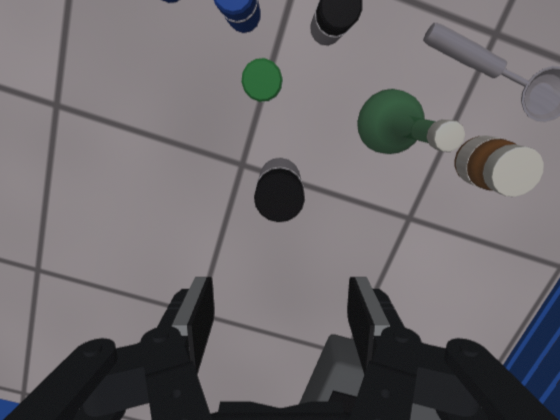

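Emit:
play_rows --rows '[{"travel": [-0.1,0.1,-4],"dr": [0,0,0],"hand": 0.4},{"travel": [-0.1,0.1,-8],"dr": [0,0,0],"hand": 0.4},{"travel": [-0.1,0.1,-12],"dr": [0,0,0],"hand": 0.4},{"travel": [-0.1,0.1,-15],"dr": [0,0,0],"hand": 0.4},{"travel": [-0.1,0.1,-18.5],"dr": [0,0,0],"hand": 0.4}]'

```text
time_s: 3.85
tcp_pos: [431.7, -338.7, 67.3]
ee_rot: [0.592, 0.806, -0.0, 0.0]
wrist_force: [0.4, -0.6, -0.3]
gripper_width: 0.702
```

Emit:
play_rows --rows '[{"travel": [0,0,0],"dr": [0,0,0],"hand": 0.4},{"travel": [0,0,0],"dr": [0,0,0],"hand": -0.3},{"travel": [0,0,0],"dr": [0,0,0],"hand": -0.3},{"travel": [0,0,0],"dr": [0,0,0],"hand": -0.3},{"travel": [0,0,0],"dr": [0,0,0],"hand": -0.3}]' --newtons 50

```text
time_s: 4.35
tcp_pos: [431.9, -339.0, 69.6]
ee_rot: [0.59, 0.807, -0.0, 0.001]
wrist_force: [-0.0, -0.4, -1.1]
gripper_width: 0.505
```

Emit:
play_rows --rows '[{"travel": [0,0,3],"dr": [0,0,0],"hand": -0.3},{"travel": [0,0,7],"dr": [0,0,0],"hand": -0.3},{"travel": [0,0,11],"dr": [0,0,0],"hand": -0.3},{"travel": [0,3,14.5],"dr": [0,0,0],"hand": -0.3},{"travel": [0,7,17],"dr": [0,0,0],"hand": -0.3}]'

```text
time_s: 4.85
tcp_pos: [431.7, -269.5, 241.1]
ee_rot: [0.592, 0.806, -0.0, 0.002]
wrist_force: [1.3, -0.0, -0.9]
gripper_width: 0.503
```

Emit:
play_rows --rows '[{"travel": [1,4.5,0],"dr": [0,0,0],"hand": -0.3},{"travel": [2,9,0],"dr": [0,0,0],"hand": -0.3},{"travel": [3,13.5,0],"dr": [0,0,0],"hand": -0.3},{"travel": [4,18,0],"dr": [0,0,0],"hand": -0.3},{"travel": [5,22,0],"dr": [0,0,0],"hand": -0.3}]'

```text
time_s: 5.35
tcp_pos: [481.5, -46.3, 239.2]
ee_rot: [0.59, 0.808, 0.0, 0.001]
wrist_force: [0.2, -0.6, -1.6]
gripper_width: 0.501
```

Emit:
play_rows --rows '[{"travel": [1,3,0],"dr": [0,0,0],"hand": -0.3},{"travel": [1.5,5,0],"dr": [0,0,0],"hand": -0.3},{"travel": [1.5,5,0],"dr": [0,0,0],"hand": -0.3},{"travel": [1.5,5,0],"dr": [0,0,0],"hand": -0.3},{"travel": [1.5,5,0],"dr": [0,0,0],"hand": -0.3}]'

```text
time_s: 5.85
tcp_pos: [496.1, 0.4, 238.5]
ee_rot: [0.59, 0.807, -0.0, 0.0]
wrist_force: [-0.7, 0.8, -1.6]
gripper_width: 0.504
```

Run:
```python
from h import *
p=optics.camera('wrist'); save(p,'w2'); pickle.dump(p,open('w2.pkl','wb'))
s=sensors.state(); print(s['tcp_pos'],s['ee_rot'],s['joints'],s['gripper_width'])
print(proj(p,[[514.5,118.5,50],[560,-23,50],[538,46,98]]))
```

```text
[4.96157442e+02 3.04572788e-01 2.38431284e+02] [ 5.90605765e-01  8.06960162e-01 -3.03170628e-04  1.90658135e-04] [ 0.24688315  0.38279691 -0.47995811  2.10881277  0.26948963  0.70803837
 -0.10265123] 0.5000362680638828
[[346.86374118  64.23357702]
 [337.66958578 235.81109677]
 [352.60498223 169.68768609]]
```

View pics/w2.png

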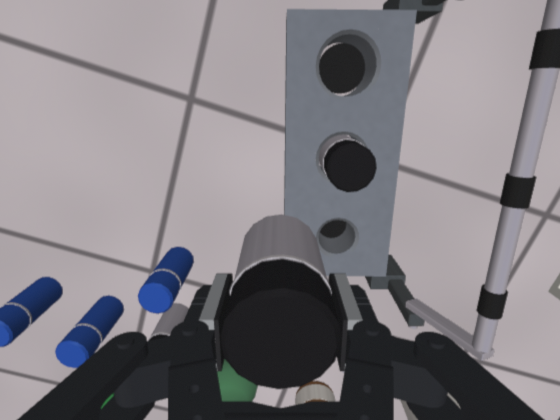

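Run:
```python
from h import *
p=pickle.load(open('w2.pkl','rb')); im=p['color'][...,::-1].copy()
c=np.array([537,46]); 
a=0.309
for aa in [a]:
    ex=np.array([np.cos(aa),np.sin(aa)]);ey=np.array([-np.sin(aa),np.cos(aa)])
    t=np.linspace(0,2*np.pi,60)
    def draw(X,col): 
        cv2.polylines(big,[np.int32(np.round((proj(p,X)-[270,0])*4))],True,col,1)
    big=cv2.resize(im[0:150,270:430],None,fx=4,fy=4,interpolation=cv2.INTER_CUBIC)
    cv2.imwrite('pics/w2crop_raw.png',big)
    blk=[np.r_[c+sx*50*ex+sy*115*ey,50] for sx,sy in [(1,1),(1,-1),(-1,-1),(-1,1)]]
    draw(blk,(0,255,0))
    for k,r in [(75,26.5),(-75,20.5)]:
        h=c+k*ey; draw(np.c_[h[0]+r*np.cos(t),h[1]+r*np.sin(t),0*t+50],(0,0,255))
        print(k,h)
    cv2.imwrite('pics/w2crop.png',big)
```

```text
75 [514.19203871 117.44786142]
-75 [559.80796129 -25.44786142]
```

View pics/w2crop.png

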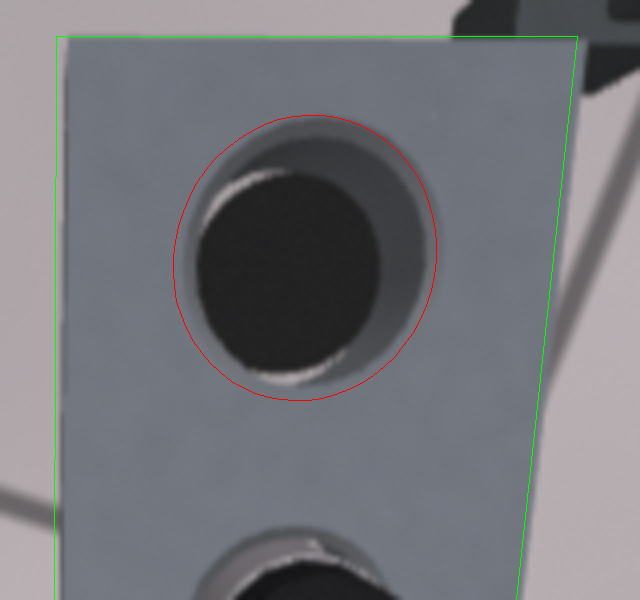

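Emit:
play_rows --rows '[{"travel": [0.7,4,0],"dr": [0,0,0],"hand": -0.3},{"travel": [1.4,8,0],"dr": [0,0,0],"hand": -0.3},{"travel": [1.9,11.5,-2],"dr": [0,0,0],"hand": -0.3},{"travel": [1.9,11.8,-6],"dr": [0,0,0],"hand": -0.3},{"travel": [1.9,11.8,-10],"dr": [0,0,0],"hand": -0.3}]'

```text
time_s: 6.4
tcp_pos: [516.2, 120.2, 137.8]
ee_rot: [0.59, 0.808, 0.001, 0.001]
wrist_force: [0.0, -0.4, -2.5]
gripper_width: 0.505
```

Emit:
play_rows --rows '[{"travel": [0,0,0],"dr": [0,0,0],"hand": -0.3},{"travel": [0,0,0],"dr": [0,0,0],"hand": -0.3},{"travel": [0,0,0],"dr": [0,0,0],"hand": -0.3},{"travel": [0,0,0],"dr": [0,0,0],"hand": -0.3},{"travel": [0,0,0],"dr": [0,0,0],"hand": -0.3}]'

```text
time_s: 6.9
tcp_pos: [516.3, 119.4, 139.8]
ee_rot: [0.59, 0.807, 0.001, 0.001]
wrist_force: [0.2, 0.0, -1.5]
gripper_width: 0.502
```

Run:
```python
from h import *
P={n:optics.camera(n) for n in ['side','top','wrist']}; pickle.dump(P,open('P3.pkl','wb'))
print(sensors.state()['tcp_pos'])
p=P['side'];q=P['top'];w=P['wrist']
def crop(p,c,r,f): 
    x,y=map(int,c); return cv2.resize(p['color'][y-r:y+r,x-r:x+r,::-1],None,fx=f,fy=f,interpolation=cv2.INTER_CUBIC)
a=crop(p,(275,205),45,6); b=crop(q,(268,200),45,6)
cv2.imwrite('pics/c3.png',cv2.resize(np.hstack([a,b]),(800,400))); save(w,'w3')
```

```text
[515.78945833 119.42918991 138.97150404]
```

View pics/c3.png

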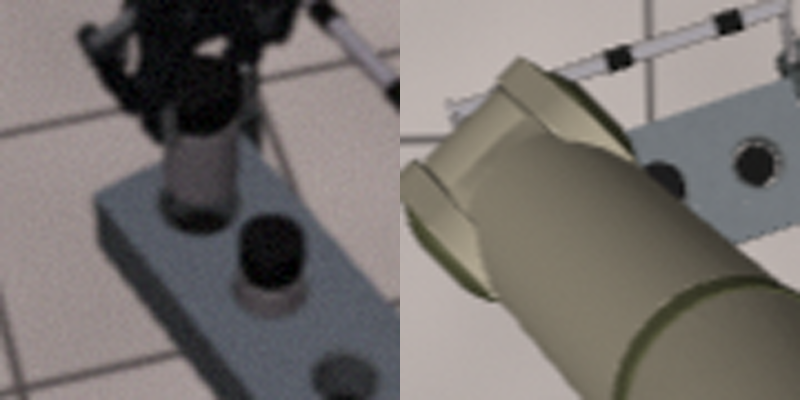

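View pics/w3.png

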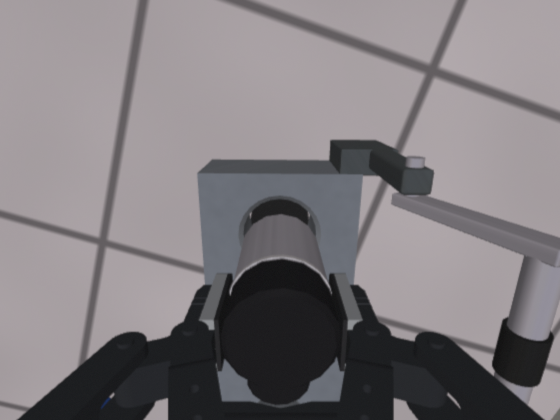

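Emit:
play_rows --rows '[{"travel": [0,-0.08,-1.5],"dr": [0,0,0],"hand": -0.3},{"travel": [0,-0.08,-2.5],"dr": [0,0,0],"hand": -0.3},{"travel": [0,-0.08,-3.5],"dr": [0,0,0],"hand": -0.3},{"travel": [0,-0.08,-4.3],"dr": [0,0,0],"hand": -0.3},{"travel": [0,-0.08,-4.3],"dr": [0,0,0],"hand": -0.3}]'

```text
time_s: 7.55
tcp_pos: [515.0, 118.8, 94.1]
ee_rot: [0.59, 0.808, -0.001, -0.001]
wrist_force: [-0.9, -0.4, -2.0]
gripper_width: 0.498
```

Emit:
play_rows --rows '[{"travel": [0,0,-0.3],"dr": [0,0,0],"hand": -0.3},{"travel": [0,0,-0.6],"dr": [0,0,0],"hand": -0.3},{"travel": [0,0,-0.9],"dr": [0,0,0],"hand": -0.3},{"travel": [0,0,-1.2],"dr": [0,0,0],"hand": -0.3},{"travel": [0,0,-1.2],"dr": [0,0,0],"hand": -0.3}]'

```text
time_s: 8.05
tcp_pos: [515.7, 118.8, 83.3]
ee_rot: [0.59, 0.808, 0.0, 0.0]
wrist_force: [0.2, 0.3, -1.4]
gripper_width: 0.503
```

Emit:
play_rows --rows '[{"travel": [0,0,-0.2],"dr": [0,0,0],"hand": -0.3},{"travel": [0,0,-0.4],"dr": [0,0,0],"hand": -0.3},{"travel": [0,0,-0.5],"dr": [0,0,0],"hand": -0.3},{"travel": [0,0,-0.5],"dr": [0,0,0],"hand": -0.3},{"travel": [0,0,-0.5],"dr": [0,0,0],"hand": -0.3}]'

```text
time_s: 8.55
tcp_pos: [515.7, 118.9, 78.8]
ee_rot: [0.59, 0.808, 0.0, 0.0]
wrist_force: [-1.6, 0.2, 8.0]
gripper_width: 0.499
```

Emit:
play_rows --rows '[{"travel": [0,0,-0.1],"dr": [0,0,0],"hand": -0.3},{"travel": [0,0,-0.2],"dr": [0,0,0],"hand": -0.3},{"travel": [0,0,-0.3],"dr": [0,0,0],"hand": -0.3},{"travel": [0,0,-0.3],"dr": [0,0,0],"hand": -0.3},{"travel": [0,0,-0.3],"dr": [0,0,0],"hand": -0.3}]'

```text
time_s: 9.05
tcp_pos: [515.8, 118.9, 78.4]
ee_rot: [0.59, 0.808, 0.001, 0.002]
wrist_force: [-8.8, -2.3, 46.4]
gripper_width: 0.503
```

Emit:
play_rows --rows '[{"travel": [0,0,0.3],"dr": [0,0,0],"hand": -0.3},{"travel": [0,0,0.3],"dr": [0,0,0],"hand": 0.3},{"travel": [0,0,0.3],"dr": [0,0,0],"hand": 0.4},{"travel": [0,0,0.3],"dr": [0,0,0],"hand": 0.4},{"travel": [0,0,0.8],"dr": [0,0,0],"hand": 0.4}]'

```text
time_s: 9.55
tcp_pos: [515.1, 118.7, 82.6]
ee_rot: [0.59, 0.808, -0.001, -0.0]
wrist_force: [-0.7, 0.0, 0.2]
gripper_width: 0.702
```

Emit:
play_rows --rows '[{"travel": [0,0,1],"dr": [0,0,0],"hand": 0.4},{"travel": [0,0,3],"dr": [0,0,0],"hand": 0.4},{"travel": [0,0,5],"dr": [0,0,0],"hand": 0.2},{"travel": [0,0,5.5],"dr": [0,0,0],"hand": -0.5},{"travel": [0,0,5.5],"dr": [0,0,0],"hand": -1}]'

```text
time_s: 10.05
tcp_pos: [516.0, 118.7, 139.3]
ee_rot: [0.59, 0.807, 0.001, 0.001]
wrist_force: [-0.5, 0.0, -0.3]
gripper_width: 0.27
```

Run:
```python
from h import *
P={n:optics.camera(n) for n in ['side','wrist']}; pickle.dump(P,open('P4.pkl','wb'))
print(sensors.state())
p=P['side'];w=P['wrist']
cv2.imwrite('pics/c4.png',cv2.resize(p['color'][140:290,230:380,::-1],None,fx=4,fy=4,interpolation=cv2.INTER_CUBIC)); save(w,'w4')
```

```text
{'time_s': 10.15, 'joints': array([-0.06016045,  0.56099918, -0.38859536,  2.13051673,  0.41624147,
        0.522235  , -0.45103707]), 'dq': array([-0.00471078,  0.01212646,  0.00390035,  0.00241203,  0.00012308,
       -0.00237262,  0.00159247]), 'joint_torque': array([ 1.91526208e-01, -6.30095387e+01, -4.21620637e+00, -1.48353624e+01,
       -1.25853420e-02,  1.96513877e-02,  1.65936851e-02]), 'tcp_pos': array([515.39519822, 118.55047725, 138.02812879]), 'ee_rot': array([ 5.89972549e-01,  8.07423298e-01, -9.56155532e-05,  3.99741357e-06]), 'wrist_force': array([-0.06883198, -0.40613686, -0.20920679]), 'torque': array([-0.00328531, -0.02249687, -0.04090418]), 'gripper_width': 0.09250160984013982}
```

View pics/c4.png

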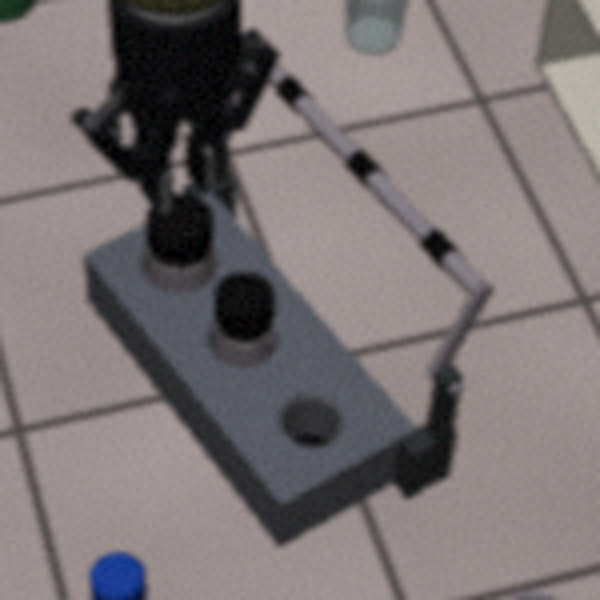

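View pics/w4.png

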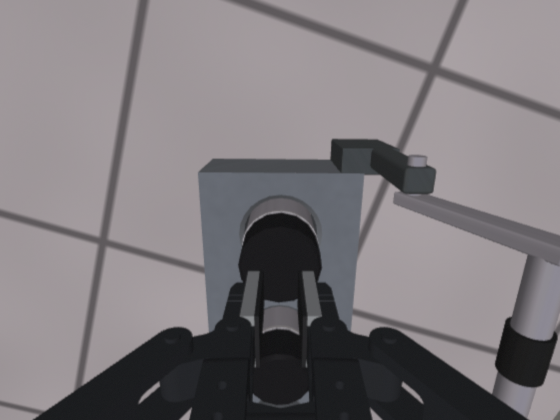

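Emit:
play_rows --rows '[{"travel": [0,0,-1],"dr": [0,0,0],"hand": -1},{"travel": [0,0,-1.6],"dr": [0,0,0],"hand": -1},{"travel": [0,0,-2.0],"dr": [0,0,0],"hand": -1},{"travel": [0,0,-2.2],"dr": [0,0,0],"hand": -1},{"travel": [0,0,-2.3],"dr": [0,0,0],"hand": -1}]'

```text
time_s: 10.65
tcp_pos: [516.3, 119.4, 116.7]
ee_rot: [0.59, 0.808, 0.001, 0.001]
wrist_force: [-5.5, -2.3, 42.1]
gripper_width: -0.001
```

Emit:
play_rows --rows '[{"travel": [0,0,0],"dr": [0,0,0],"hand": -1},{"travel": [0,0,-0.1],"dr": [0,0,0],"hand": -1},{"travel": [0,0,-0.1],"dr": [0,0,0],"hand": -1},{"travel": [0,0,-0.2],"dr": [0,0,0],"hand": -1},{"travel": [0,0,-0.2],"dr": [0,0,0],"hand": -1}]'

```text
time_s: 11.15
tcp_pos: [517.1, 119.7, 116.6]
ee_rot: [0.59, 0.808, 0.002, 0.002]
wrist_force: [-8.0, -3.0, 52.1]
gripper_width: 0.001
```

Emit:
play_rows --rows '[{"travel": [0,0,2.5],"dr": [0,0,0],"hand": -1},{"travel": [0.8,-2.5,3],"dr": [0,0,0],"hand": -1},{"travel": [1.8,-5.5,3],"dr": [0,0,0],"hand": -1},{"travel": [2.25,-7.1,2.5],"dr": [0,0,0],"hand": -1},{"travel": [2.25,-7.1,1.6],"dr": [0,0,0],"hand": -1}]'

```text
time_s: 11.65
tcp_pos: [538.5, 45.1, 128.5]
ee_rot: [0.592, 0.806, -0.0, 0.0]
wrist_force: [0.2, 0.3, -0.1]
gripper_width: -0.004
```

Emit:
play_rows --rows '[{"travel": [0,0,-0.4],"dr": [0,0,0],"hand": -1},{"travel": [0,0,-0.6],"dr": [0,0,0],"hand": -1},{"travel": [0,0,-0.8],"dr": [0,0,0],"hand": -1},{"travel": [0,0,-1.0],"dr": [0,0,0],"hand": -1},{"travel": [0,0,-1.1],"dr": [0,0,0],"hand": -1}]'

```text
time_s: 12.15
tcp_pos: [537.9, 48.4, 118.2]
ee_rot: [0.589, 0.808, 0.0, -0.0]
wrist_force: [0.0, -0.4, 0.6]
gripper_width: 0.0
```

Emit:
play_rows --rows '[{"travel": [0,0,-0.2],"dr": [0,0,0],"hand": -1},{"travel": [0,0,-0.4],"dr": [0,0,0],"hand": -1},{"travel": [0,0,-0.6],"dr": [0,0,0],"hand": -1},{"travel": [0,0,-0.6],"dr": [0,0,0],"hand": -1},{"travel": [0,0,-0.6],"dr": [0,0,0],"hand": -1}]'

```text
time_s: 12.65
tcp_pos: [538.3, 48.3, 116.6]
ee_rot: [0.59, 0.808, 0.001, 0.002]
wrist_force: [-14.5, -1.4, 58.9]
gripper_width: -0.001
```

Emit:
play_rows --rows '[{"travel": [0,0,4],"dr": [0,0,0],"hand": -1},{"travel": [0,0,8],"dr": [0,0,0],"hand": 0},{"travel": [-1,-2,12],"dr": [0,0,0],"hand": 0.2},{"travel": [-3,-6,13],"dr": [0,0,0],"hand": 0.2},{"travel": [-5,-10.5,13],"dr": [0,0,0],"hand": 0.2}]'

```text
time_s: 13.15
tcp_pos: [488.7, -57.2, 244.6]
ee_rot: [0.589, 0.808, 0.001, 0.002]
wrist_force: [0.8, -1.6, -0.9]
gripper_width: 0.6
```

Emit:
play_rows --rows '[{"travel": [-2,-4.5,0],"dr": [0,0,0],"hand": 0.2},{"travel": [-4,-9,0],"dr": [0,0,0],"hand": 0.2},{"travel": [-5.8,-13,0],"dr": [0,0,0],"hand": 0.2},{"travel": [-5.8,-13,0],"dr": [0,0,0],"hand": 0.2},{"travel": [-5.8,-13,0],"dr": [0,0,0],"hand": 0.2}]'

```text
time_s: 13.65
tcp_pos: [429.6, -188.1, 242.4]
ee_rot: [0.591, 0.807, 0.0, 0.0]
wrist_force: [-0.2, 0.2, 0.5]
gripper_width: 0.599
```

Run:
```python
from h import *
p=optics.camera('wrist'); save(p,'w5'); pickle.dump(p,open('w5.pkl','wb'))
s=sensors.state(); print(s['tcp_pos'],s['gripper_width'])
g=cv2.cvtColor(p['color'],cv2.COLOR_RGB2GRAY)
pr=proj(p,[[430.9,-185.9,85]])[0]; print('pred',pr)
for d in optics.trace('small_center',p):
    m=d['region']; rgb=np.median(p['color'][m],0)
    X=back(p,d['point'][::-1],60)
    print(round(d['confidence'],2),np.round(d['point']),m.sum(),rgb,*fitcyl([(p,m)],X,0,85,16))
```

```text
[ 430.31337125 -186.87561012  242.46677364] 0.6014704306765685
pred [282.64633583 200.79379203]
0.84 [194. 276.] 1679 [26. 25. 27.] [ 429.04733812 -188.14444518] [0. 0.] [(1743, 1679)]
0.82 [154. 115.] 2596 [ 36.  61. 103.] [ 281.73468227 -198.84085635] [ 0. -0.] [(2689, 2596)]
0.81 [241. 220.] 1872 [44. 90. 56.] [ 389.55954906 -253.36307844] [ 0. -0.] [(2022, 1872)]
0.77 [111. 296.] 1450 [ 39.  67. 136.] [ 415.44402189 -117.62789408] [0. 0.] [(1468, 1450)]
0.6 [185. 196.] 1927 [ 35.  64. 123.] [ 352.06214399 -201.99336731] [ 0. -0.] [(2037, 1927)]
```

View pics/w5.png

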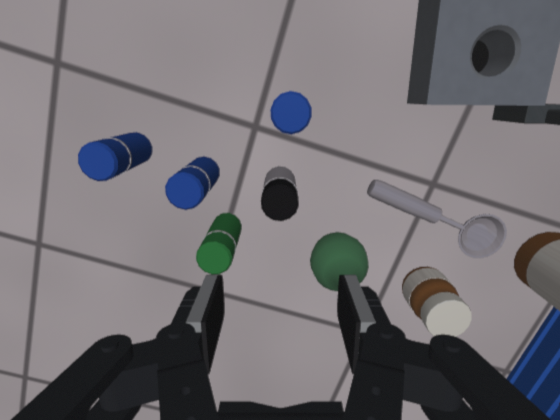

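Run:
```python
from h import *
p=pickle.load(open('w5.pkl','rb'))
cv2.imwrite('pics/w5c.png',cv2.resize(p['color'][90:290,180:380,::-1],None,fx=3,fy=3,interpolation=cv2.INTER_CUBIC))
```

```text
(no output)
```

View pics/w5c.png

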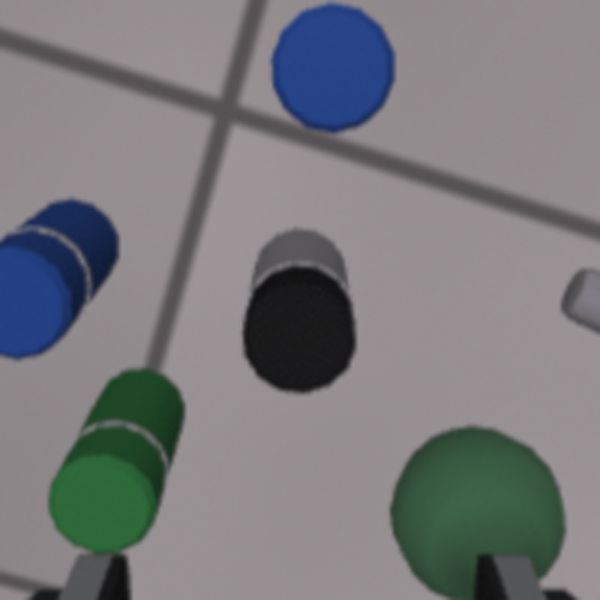

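Emit:
play_rows --rows '[{"travel": [0,-0.05,-4],"dr": [0,0,0],"hand": 0.2},{"travel": [0,-0.05,-8],"dr": [0,0,0],"hand": 0.2},{"travel": [0,-0.05,-12],"dr": [0,0,0],"hand": 0.2},{"travel": [0,-0.05,-15],"dr": [0,0,0],"hand": 0.2},{"travel": [0,-0.05,-17.4],"dr": [0,0,0],"hand": 0.2}]'

```text
time_s: 14.25
tcp_pos: [430.7, -185.6, 66.5]
ee_rot: [0.588, 0.809, 0.0, -0.001]
wrist_force: [1.1, -0.6, 0.9]
gripper_width: 0.598
```

Emit:
play_rows --rows '[{"travel": [0,0,0],"dr": [0,0,0],"hand": 0.2},{"travel": [0,0,0],"dr": [0,0,0],"hand": -0.6},{"travel": [0,0,0],"dr": [0,0,0],"hand": -0.6},{"travel": [0,0,0],"dr": [0,0,0],"hand": -0.6},{"travel": [0,0,0],"dr": [0,0,0],"hand": -0.6}]'

```text
time_s: 14.75
tcp_pos: [430.4, -188.0, 69.2]
ee_rot: [0.59, 0.807, 0.0, 0.001]
wrist_force: [0.2, 0.7, -1.7]
gripper_width: 0.362
```

Emit:
play_rows --rows '[{"travel": [0,0,3],"dr": [0,0,0],"hand": -0.6},{"travel": [0,0,7],"dr": [0,0,0],"hand": -0.6},{"travel": [0,0,11],"dr": [0,0,0],"hand": -0.6},{"travel": [0,0,15],"dr": [0,0,0],"hand": -0.6},{"travel": [0,0,17],"dr": [0,0,0],"hand": -0.6}]'

```text
time_s: 15.25
tcp_pos: [430.4, -188.0, 241.9]
ee_rot: [0.59, 0.807, 0.0, 0.002]
wrist_force: [0.6, -0.4, -1.7]
gripper_width: 0.364
```

Emit:
play_rows --rows '[{"travel": [4,2.7,0],"dr": [0,0,0],"hand": -0.6},{"travel": [8,5.4,0],"dr": [0,0,0],"hand": -0.6},{"travel": [12,8,0],"dr": [0,0,0],"hand": -0.6},{"travel": [12.5,8.4,0],"dr": [0,0,0],"hand": -0.6},{"travel": [12.5,8.4,0],"dr": [0,0,0],"hand": -0.6}]'

```text
time_s: 15.75
tcp_pos: [555.6, -102.5, 238.4]
ee_rot: [0.589, 0.808, 0.0, -0.0]
wrist_force: [0.6, -1.2, -2.2]
gripper_width: 0.36
```

Run:
```python
from h import *
p=optics.camera('wrist'); pickle.dump(p,open('w6.pkl','wb'));save(p,'w6')
print(sensors.state()['tcp_pos'])
c=np.array([538.2,47.2]);aa=.309
ex=np.array([np.cos(aa),np.sin(aa)]);ey=np.array([-np.sin(aa),np.cos(aa)])
t=np.linspace(0,2*np.pi,60)
h=c-75*ey; o=proj(p,[[*h,50]])[0]-75; o=np.maximum(np.round(o),0)
print(h,o)
big=cv2.resize(p['color'][int(o[1]):int(o[1])+150,int(o[0]):int(o[0])+150,::-1],None,fx=4,fy=4,interpolation=cv2.INTER_CUBIC)
def draw(X,col): cv2.polylines(big,[np.int32(np.round((proj(p,X)-o)*4))],True,col,1)
draw([np.r_[c+sx*50*ex+sy*115*ey,50] for sx,sy in [(1,1),(1,-1),(-1,-1),(-1,1)]],(0,255,0))
for r in (17.5,19): draw(np.c_[h[0]+r*np.cos(t),h[1]+r*np.sin(t),0*t+50],(0,0,255))
cv2.imwrite('pics/w6c.png',big)
```

```text
[ 554.26257433 -103.78488957  238.17429462]
[561.00796129 -24.24786142] [240.  34.]
```

View pics/w6c.png

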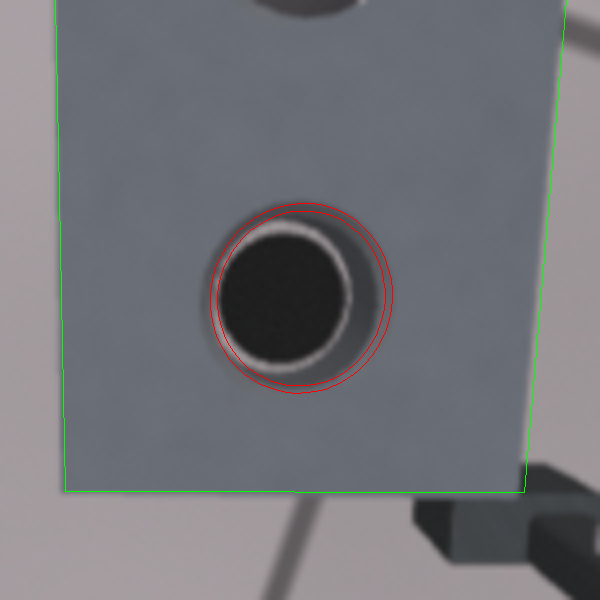

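View pics/w6.png

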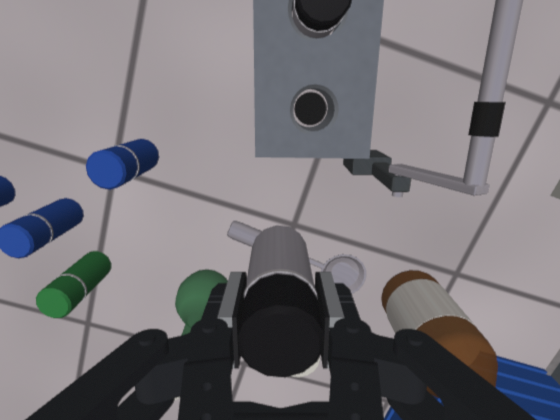

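Emit:
play_rows --rows '[{"travel": [0.3,4,0],"dr": [0,0,0],"hand": -0.6},{"travel": [0.6,7.5,-1],"dr": [0,0,0],"hand": -0.6},{"travel": [0.6,7.9,-5],"dr": [0,0,0],"hand": -0.6},{"travel": [0.6,7.9,-9.5],"dr": [0,0,0],"hand": -0.6},{"travel": [0.6,7.9,-9.5],"dr": [0,0,0],"hand": -0.6}]'

```text
time_s: 16.3
tcp_pos: [556.9, -26.5, 139.3]
ee_rot: [0.59, 0.807, -0.003, -0.003]
wrist_force: [-0.5, -0.2, -1.6]
gripper_width: 0.36
```

Emit:
play_rows --rows '[{"travel": [0,0,0],"dr": [0,0,0],"hand": -0.6},{"travel": [0,0,0],"dr": [0,0,0],"hand": -0.6},{"travel": [0,0,0],"dr": [0,0,0],"hand": -0.6},{"travel": [0,0,0],"dr": [0,0,0],"hand": -0.6},{"travel": [0,0,0],"dr": [0,0,0],"hand": -0.6}]'

```text
time_s: 16.8
tcp_pos: [561.4, -25.0, 144.3]
ee_rot: [0.59, 0.807, 0.0, 0.001]
wrist_force: [0.2, -0.5, -1.7]
gripper_width: 0.362
```

Run:
```python
from h import *
w=optics.camera('wrist'); s=optics.camera('side')
print([np.round(sensors.state()['tcp_pos'],1)])
a=cv2.resize(w['color'][100:400,130:430,::-1],(400,400),interpolation=cv2.INTER_CUBIC)
b=cv2.resize(s['color'][180:280,255:355,::-1],(400,400),interpolation=cv2.INTER_CUBIC)
cv2.imwrite('pics/c7.png',np.hstack([a,b]))
```

```text
[array([561.2, -24.8, 143.8])]
```

View pics/c7.png

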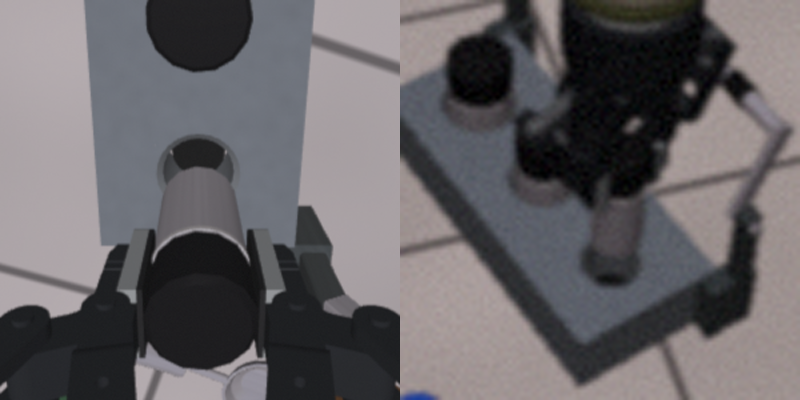

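Emit:
play_rows --rows '[{"travel": [-0.06,0,-1.2],"dr": [0,0,0],"hand": -0.6},{"travel": [-0.06,0,-2.2],"dr": [0,0,0],"hand": -0.6},{"travel": [-0.06,0,-3.2],"dr": [0,0,0],"hand": -0.6},{"travel": [-0.06,0,-4.2],"dr": [0,0,0],"hand": -0.6},{"travel": [-0.06,0,-4.6],"dr": [0,0,0],"hand": -0.6}]'

```text
time_s: 17.4
tcp_pos: [559.8, -24.6, 95.6]
ee_rot: [0.59, 0.808, -0.001, -0.001]
wrist_force: [-0.0, -0.1, -1.6]
gripper_width: 0.363
```

Emit:
play_rows --rows '[{"travel": [0,0,-0.4],"dr": [0,0,0],"hand": -0.6},{"travel": [0,0,-0.8],"dr": [0,0,0],"hand": -0.6},{"travel": [0,0,-1.2],"dr": [0,0,0],"hand": -0.6},{"travel": [0,0,-1.5],"dr": [0,0,0],"hand": -0.6},{"travel": [0,0,-1.6],"dr": [0,0,0],"hand": -0.6}]'

```text
time_s: 17.9
tcp_pos: [560.6, -24.7, 81.5]
ee_rot: [0.59, 0.808, -0.0, 0.0]
wrist_force: [-1.2, 0.3, 6.2]
gripper_width: 0.36
```

Emit:
play_rows --rows '[{"travel": [0,0,-0.2],"dr": [0,0,0],"hand": -0.6},{"travel": [0,0,-0.3],"dr": [0,0,0],"hand": -0.6},{"travel": [0,0,-0.4],"dr": [0,0,0],"hand": -0.6},{"travel": [0,0,-0.4],"dr": [0,0,0],"hand": -0.6},{"travel": [0,0,-0.4],"dr": [0,0,0],"hand": -0.6}]'

```text
time_s: 18.4
tcp_pos: [560.6, -24.7, 78.9]
ee_rot: [0.59, 0.807, 0.0, 0.001]
wrist_force: [-4.4, 0.0, 17.4]
gripper_width: 0.362
```

Release (easing pressure), rise, close, and press on the top.

Emit:
play_rows --rows '[{"travel": [0,0,0.15],"dr": [0,0,0],"hand": -0.6},{"travel": [0,0,0.15],"dr": [0,0,0],"hand": 0.1},{"travel": [0,0,0.15],"dr": [0,0,0],"hand": 0.2},{"travel": [0,0,0.3],"dr": [0,0,0],"hand": 0.2},{"travel": [0,0,0.8],"dr": [0,0,0],"hand": 0.2}]'

```text
time_s: 18.9
tcp_pos: [560.2, -24.7, 85.0]
ee_rot: [0.59, 0.808, -0.0, -0.0]
wrist_force: [0.7, 0.1, 0.1]
gripper_width: 0.602
```

Emit:
play_rows --rows '[{"travel": [0,0,1.5],"dr": [0,0,0],"hand": 0.2},{"travel": [0,0,3.5],"dr": [0,0,0],"hand": 0.2},{"travel": [0,0,5],"dr": [0,0,0],"hand": 0},{"travel": [0,0,5],"dr": [0,0,0],"hand": -1},{"travel": [0,0,5],"dr": [0,0,0],"hand": -1}]'

```text
time_s: 19.4
tcp_pos: [560.5, -24.9, 135.4]
ee_rot: [0.59, 0.807, 0.0, 0.0]
wrist_force: [-0.2, -0.3, 0.2]
gripper_width: 0.168
```

Emit:
play_rows --rows '[{"travel": [0,0,0],"dr": [0,0,0],"hand": -1},{"travel": [0,0,0],"dr": [0,0,0],"hand": -1},{"travel": [0,0,-0.5],"dr": [0,0,0],"hand": -1},{"travel": [0,0,-1],"dr": [0,0,0],"hand": -1},{"travel": [0,0,-1.2],"dr": [0,0,0],"hand": -1}]'

```text
time_s: 19.9
tcp_pos: [560.0, -24.7, 122.3]
ee_rot: [0.59, 0.808, -0.0, -0.001]
wrist_force: [0.5, -0.3, -0.3]
gripper_width: -0.001
```

Emit:
play_rows --rows '[{"travel": [0,0,-0.3],"dr": [0,0,0],"hand": -1},{"travel": [0,0,-0.5],"dr": [0,0,0],"hand": -1},{"travel": [0,0,-0.7],"dr": [0,0,0],"hand": -1},{"travel": [0,0,-0.9],"dr": [0,0,0],"hand": -1},{"travel": [0,0,-0.9],"dr": [0,0,0],"hand": -1}]'

```text
time_s: 20.4
tcp_pos: [562.3, -24.1, 116.8]
ee_rot: [0.59, 0.808, 0.001, 0.002]
wrist_force: [-3.3, -0.3, 27.8]
gripper_width: 0.0
```

Emit:
play_rows --rows '[{"travel": [0,0,2],"dr": [0,0,0],"hand": -1},{"travel": [0,0,5],"dr": [0,0,0],"hand": -1},{"travel": [-2,1,9],"dr": [0,0,0],"hand": -1},{"travel": [-5,2.5,13],"dr": [0,0,0],"hand": -1},{"travel": [-9,4,15],"dr": [0,0,0],"hand": -1}]'

```text
time_s: 20.9
tcp_pos: [471.5, 16.1, 266.6]
ee_rot: [0.59, 0.807, 0.002, 0.001]
wrist_force: [-0.5, 1.3, 0.1]
gripper_width: 0.001
```

Run:
```python
from h import *
from scipy.optimize import least_squares
P={n:optics.camera(n) for n in ['side','top','wrist']}; pickle.dump(P,open('P8.pkl','wb'))
print(np.round(sensors.state()['tcp_pos'],1),sensors.state()['wrist_force'])
c=np.array([538.2,47.2]);aa=.309
ex=np.array([np.cos(aa),np.sin(aa)]);ey=np.array([-np.sin(aa),np.cos(aa)])
def bar(th,s): return np.r_[c+(60-60*np.cos(th))*ex+s*ey,103+60*np.sin(th)]
P0=pickle.load(open('P1.pkl','rb'))
for th in (1.8,1.9,2.0,2.1,2.2,2.3,2.4):
    print(th,[np.round(proj(P0[n],[bar(th,-112),bar(th,0),bar(th,112)])).astype(int).tolist() for n in ('side','top')])
ims=[]
for n,(x,y) in dict(side=(235,140),top=(215,130)).items():
    b=cv2.resize(P[n]['color'][y:y+150,x:x+150,::-1],(400,400),interpolation=cv2.INTER_CUBIC); ims.append(b)
cv2.imwrite('pics/c8.png',np.hstack(ims)); save(P['wrist'],'w8')
```

```text
[469.1  15.9 266. ] [ 0.07360309  0.98793399 -0.34906   ]
1.8 [[[346, 214], [317, 183], [290, 156]], [[310, 159], [273, 172], [236, 184]]]
1.9 [[[348, 213], [318, 183], [292, 156]], [[309, 158], [272, 170], [235, 182]]]
2.0 [[[349, 213], [320, 183], [294, 155]], [[308, 156], [272, 168], [235, 180]]]
2.1 [[[351, 213], [322, 182], [296, 155]], [[308, 154], [271, 167], [234, 179]]]
2.2 [[[353, 212], [324, 182], [297, 155]], [[307, 153], [271, 165], [234, 177]]]
2.3 [[[354, 213], [325, 183], [299, 156]], [[306, 152], [270, 164], [234, 176]]]
2.4 [[[355, 213], [326, 183], [300, 156]], [[306, 150], [270, 163], [233, 175]]]
```

View pics/c8.png

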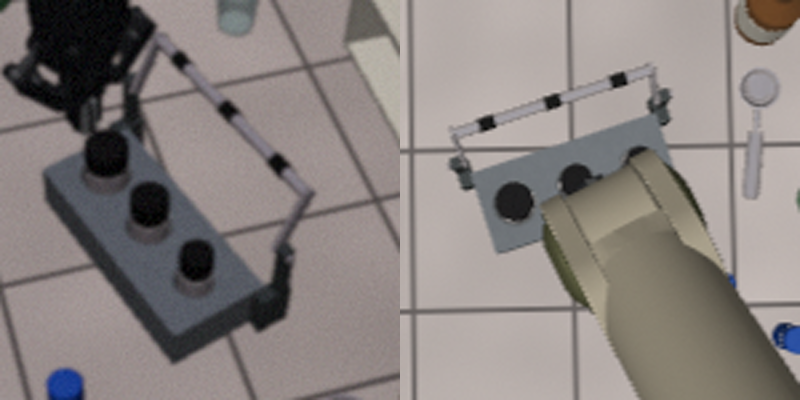

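View pics/w8.png

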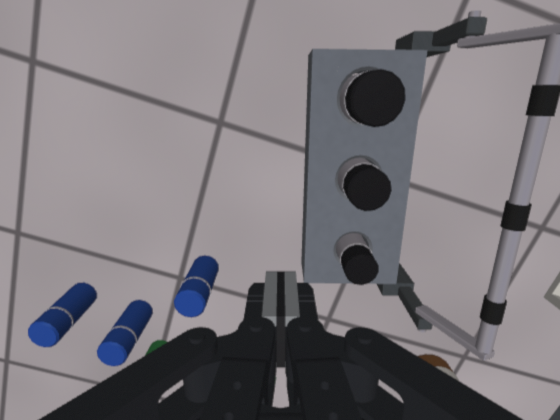

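Emit:
play_rows --rows '[{"travel": [4.5,1.7,0],"dr": [0,0,0],"hand": -1},{"travel": [9,3.4,0],"dr": [0,0,0],"hand": -1},{"travel": [13.5,5,0],"dr": [0,0,0],"hand": -1},{"travel": [17.5,6.5,0],"dr": [0,0,0],"hand": -1},{"travel": [19.3,7.1,0],"dr": [0,0,0],"hand": -1}]'

```text
time_s: 21.55
tcp_pos: [667.2, 87.5, 262.4]
ee_rot: [0.59, 0.807, 0.001, -0.0]
wrist_force: [-0.5, -0.4, -0.3]
gripper_width: 0.002
```

Emit:
play_rows --rows '[{"travel": [0,0,0],"dr": [0,0,0],"hand": -1},{"travel": [0,0,-3],"dr": [0,0,0],"hand": -1},{"travel": [0,0,-6],"dr": [0,0,0],"hand": -1},{"travel": [0,0,-9],"dr": [0,0,0],"hand": -1},{"travel": [0,0,-10.2],"dr": [0,0,0],"hand": -1}]'

```text
time_s: 22.05
tcp_pos: [661.4, 84.8, 158.9]
ee_rot: [0.59, 0.807, -0.002, -0.002]
wrist_force: [-0.3, -0.1, 0.4]
gripper_width: 0.003
```

Run:
```python
from h import *
P={n:optics.camera(n) for n in ['side','wrist']}
print(np.round(sensors.state()['tcp_pos'],1),sensors.state()['wrist_force'])
b=cv2.resize(P['side']['color'][80:260,230:410,::-1],(400,400),interpolation=cv2.INTER_CUBIC)
a=cv2.resize(P['wrist']['color'][...,::-1],(400,300))
a=np.vstack([a,np.zeros((100,400,3),np.uint8)])
cv2.imwrite('pics/c9.png',np.hstack([a,b]))
```

```text
[662.2  85.4 160.3] [-0.50271376  0.37302433  0.44602771]
```

View pics/c9.png

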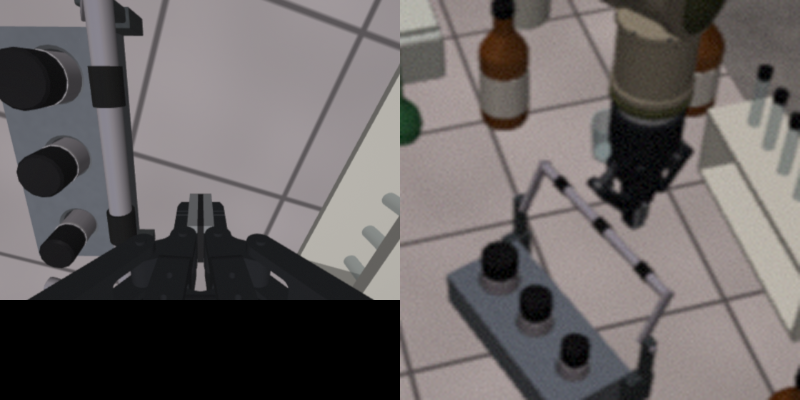

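Emit:
play_rows --rows '[{"travel": [-1.0,-0.3,0],"dr": [0,0,0],"hand": -1},{"travel": [-1.9,-0.6,0],"dr": [0,0,0],"hand": -1},{"travel": [-2.9,-0.9,0],"dr": [0,0,0],"hand": -1},{"travel": [-3.8,-1.2,0],"dr": [0,0,0],"hand": -1},{"travel": [-4.8,-1.5,0],"dr": [0,0,0],"hand": -1}]'

```text
time_s: 22.65
tcp_pos: [615.7, 71.3, 163.6]
ee_rot: [0.59, 0.807, 0.001, 0.001]
wrist_force: [2.6, 1.8, 2.5]
gripper_width: -0.0
```

Emit:
play_rows --rows '[{"travel": [-0.7,-0.2,0],"dr": [0,0,0],"hand": -1},{"travel": [-1.4,-0.4,0],"dr": [0,0,0],"hand": -1},{"travel": [-2.1,-0.7,0],"dr": [0,0,0],"hand": -1},{"travel": [-2.8,-0.9,0],"dr": [0,0,0],"hand": -1},{"travel": [-3.4,-1.1,0],"dr": [0,0,0],"hand": -1}]'

```text
time_s: 23.15
tcp_pos: [580.9, 60.2, 162.0]
ee_rot: [0.59, 0.808, 0.0, -0.0]
wrist_force: [4.0, 0.8, -3.5]
gripper_width: 0.002
```

Run:
```python
from h import *
P={n:optics.camera(n) for n in ['side','wrist']}
print(np.round(sensors.state()['tcp_pos'],1),sensors.state()['wrist_force'])
b=cv2.resize(P['side']['color'][100:280,220:400,::-1],(400,400),interpolation=cv2.INTER_CUBIC)
a=cv2.resize(P['wrist']['color'][...,::-1],(400,300))
a=np.vstack([a,np.zeros((100,400,3),np.uint8)])
cv2.imwrite('pics/c10.png',np.hstack([a,b]))
```

```text
[580.2  59.9 162. ] [-0.12394365 -0.32959721  0.2181808 ]
```

View pics/c10.png

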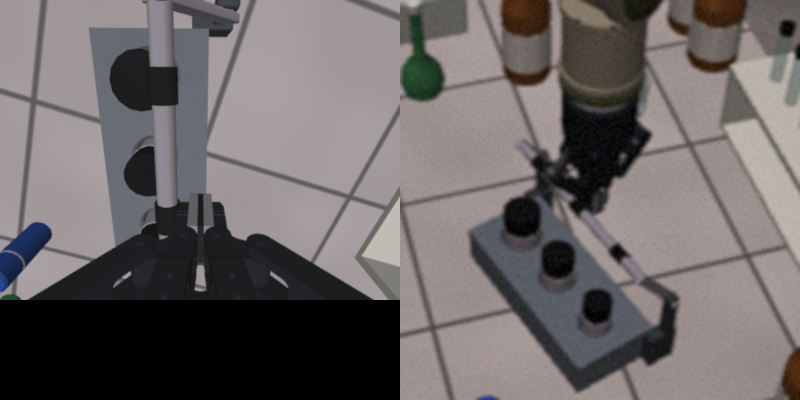

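Emit:
play_rows --rows '[{"travel": [-0.5,-0.15,0],"dr": [0,0,0],"hand": -1},{"travel": [-1.0,-0.3,0],"dr": [0,0,0],"hand": -1},{"travel": [-0.7,-0.2,0.5],"dr": [0,0,0],"hand": -1},{"travel": [-0.5,-0.15,2],"dr": [0,0,0],"hand": -1},{"travel": [-0.5,-0.15,4.5],"dr": [0,0,0],"hand": -1}]'

```text
time_s: 23.75
tcp_pos: [575.4, 58.5, 206.8]
ee_rot: [0.59, 0.808, -0.001, -0.001]
wrist_force: [0.8, -0.5, 0.3]
gripper_width: 0.0
```

Emit:
play_rows --rows '[{"travel": [-1,-0.3,0],"dr": [0,0,0],"hand": -1},{"travel": [-2,-0.6,0],"dr": [0,0,0],"hand": -1},{"travel": [-3.2,-1.0,0],"dr": [0,0,0],"hand": -1},{"travel": [-3.2,-1.0,0],"dr": [0,0,0],"hand": -1},{"travel": [-3.2,-1.0,-1],"dr": [0,0,0],"hand": -1}]'

```text
time_s: 24.25
tcp_pos: [544.7, 48.6, 197.6]
ee_rot: [0.59, 0.807, 0.0, 0.001]
wrist_force: [0.2, 0.0, -0.1]
gripper_width: 0.002
```

Run:
```python
from h import *
P={n:optics.camera(n) for n in ['side','wrist']}
print(np.round(sensors.state()['tcp_pos'],1),sensors.state()['wrist_force'])
b=cv2.resize(P['side']['color'][100:280,220:400,::-1],(400,400),interpolation=cv2.INTER_CUBIC)
a=cv2.resize(P['wrist']['color'][...,::-1],(400,300))
a=np.vstack([a,np.zeros((100,400,3),np.uint8)])
cv2.imwrite('pics/c11.png',np.hstack([a,b]))
```

```text
[544.1  48.7 195.8] [-0.12665351  0.1692572  -0.1489453 ]
```

View pics/c11.png

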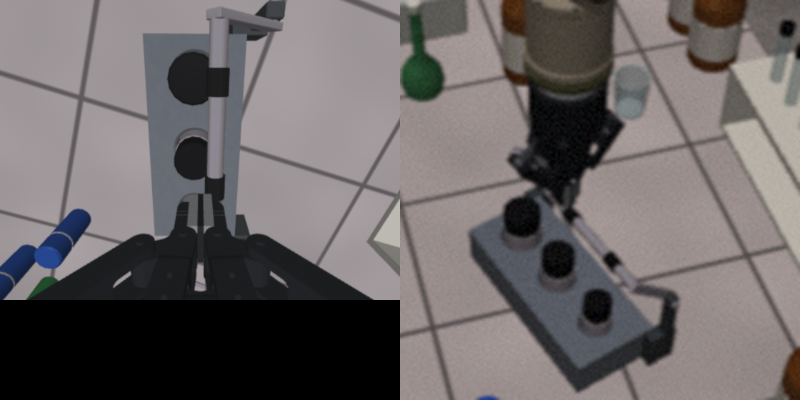

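Emit:
play_rows --rows '[{"travel": [0.1,0,-1],"dr": [0,0,0],"hand": -1},{"travel": [0.1,0,-2],"dr": [0,0,0],"hand": -1},{"travel": [0.1,0,-3],"dr": [0,0,0],"hand": -1},{"travel": [0.1,0,-3.8],"dr": [0,0,0],"hand": -1},{"travel": [0.1,0,-4.6],"dr": [0,0,0],"hand": -1}]'

```text
time_s: 24.85
tcp_pos: [533.7, 45.0, 148.1]
ee_rot: [0.59, 0.807, -0.011, -0.006]
wrist_force: [-36.0, -8.5, 16.5]
gripper_width: -0.002
```

Emit:
play_rows --rows '[{"travel": [-0.1,0,-0.5],"dr": [0,0,0],"hand": -1},{"travel": [-0.2,0,-1],"dr": [0,0,0],"hand": -1},{"travel": [-0.3,-0.1,-1.4],"dr": [0,0,0],"hand": -1},{"travel": [-0.3,-0.1,-1.7],"dr": [0,0,0],"hand": -1},{"travel": [-0.3,-0.1,-1.7],"dr": [0,0,0],"hand": -1}]'

```text
time_s: 25.35
tcp_pos: [541.9, 47.8, 133.1]
ee_rot: [0.59, 0.808, -0.0, -0.001]
wrist_force: [-0.0, 0.0, 0.5]
gripper_width: -0.001
```

Run:
```python
from h import *
P={n:optics.camera(n) for n in ['side','wrist']}
print(np.round(sensors.state()['tcp_pos'],1),sensors.state()['wrist_force'])
b=cv2.resize(P['side']['color'][100:280,220:400,::-1],(400,400),interpolation=cv2.INTER_CUBIC)
a=cv2.resize(P['wrist']['color'][...,::-1],(400,300))
a=np.vstack([a,np.zeros((100,400,3),np.uint8)])
cv2.imwrite('pics/c12.png',np.hstack([a,b]))
```

```text
[543.1  48.2 134. ] [-1.5803591   0.35887462  0.86782641]
```

View pics/c12.png

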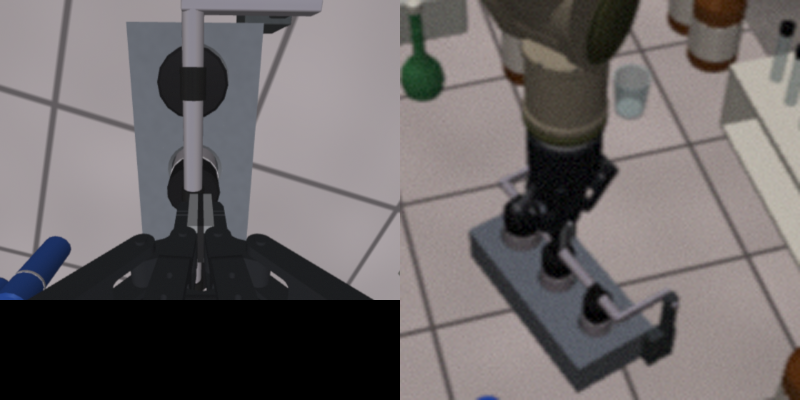

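Emit:
play_rows --rows '[{"travel": [-0.3,-0.1,0.2],"dr": [0,0,0],"hand": -1},{"travel": [-0.4,-0.1,0],"dr": [0,0,0],"hand": -1},{"travel": [-0.4,-0.1,-0.3],"dr": [0,0,0],"hand": -1},{"travel": [-0.4,-0.1,-0.5],"dr": [0,0,0],"hand": -1},{"travel": [-0.4,-0.1,-0.6],"dr": [0,0,0],"hand": -1}]'

```text
time_s: 25.95
tcp_pos: [538.7, 46.8, 130.2]
ee_rot: [0.59, 0.807, -0.0, 0.001]
wrist_force: [-9.6, -2.1, 41.1]
gripper_width: 0.004
```

Emit:
play_rows --rows '[{"travel": [0,0,1],"dr": [0,0,0],"hand": -1},{"travel": [0,0,4],"dr": [0,0,0],"hand": -1},{"travel": [-2,0,8],"dr": [0,0,0],"hand": -1},{"travel": [-6,-2,12],"dr": [0,0,0],"hand": -1},{"travel": [-9,-4,14],"dr": [0,0,0],"hand": -1}]'

```text
time_s: 26.45
tcp_pos: [449.0, 8.0, 269.2]
ee_rot: [0.589, 0.808, 0.001, 0.0]
wrist_force: [0.2, -1.1, 0.7]
gripper_width: -0.004
```

Run:
```python
from h import *
P={n:optics.camera(n) for n in ['side','wrist']}
st=sensors.state();print(np.round(st['tcp_pos'],1),st['wrist_force'],st['time_s'])
c=np.array([538.2,47.2]);aa=.309
ex=np.array([np.cos(aa),np.sin(aa)]);ey=np.array([-np.sin(aa),np.cos(aa)])
def bar(th,s): return np.r_[c+(60-60*np.cos(th))*ex+s*ey,103+60*np.sin(th)]
o=[]
for n,(x,y) in dict(side=(220,120),wrist=(270,20)).items():
    w=160 if n=='side' else 290
    b=cv2.resize(P[n]['color'][y:y+w,x:x+w,::-1],(400,400),interpolation=cv2.INTER_CUBIC)
    for th,col in ((0,(0,255,0)),(.15,(0,0,255))):
        u=(proj(P[n],[bar(th,-112),bar(th,112)])-[x,y])*400/w
        cv2.line(b,*[tuple(int(v) for v in q) for q in u],col,1)
    o.append(b)
cv2.imwrite('pics/c13.png',np.hstack(o));save(P['side'],'side13')
```

```text
[445.9   4.5 270.1] [ 1.01208957 -0.29238152 -0.81018085] 26.55
```

View pics/c13.png

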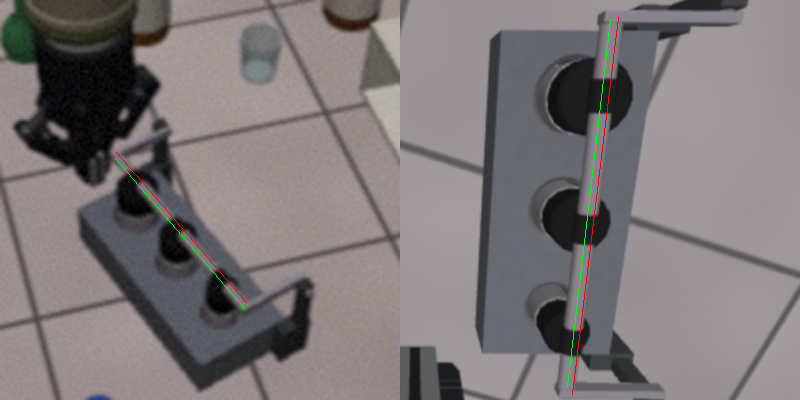

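View pics/side13.png

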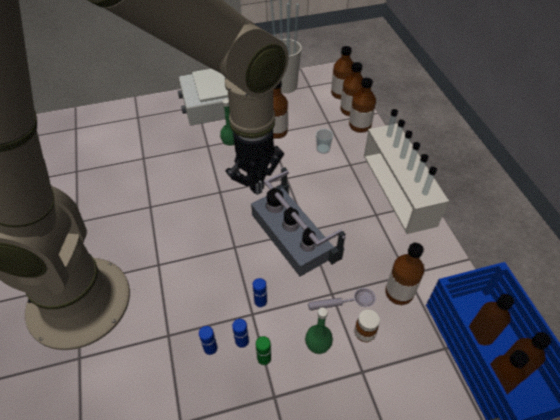

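```bash
python3 -c "
from station import job
print(job.finish_job())"
```

```text
the job is handed in; nothing more can be done
None
```

Both loose vessels are in their holes, all three vessels are pressed home, and the clamp is shut. I handed the job in at about 26.6 s; no verdict is reported.

- **Large and small vessels:** I lowered each one into the hole that fits it and then pressed its top with closed fingertips. The large one stopped hard at 94.7 mm (52 N) and the small one at 94.8 mm (28 N). Home is 95 mm.
- **Middle vessel:** I pressed it the same way while the clamp was open. It stopped hard at 94.6 mm (59 N).
- **Clamp:** I pushed the bar over from behind, then pressed it down to a hard stop with the fingertips at 108 mm (41 N). The first press landed off-centre on the bar, with about 36 N sideways. I re-centred and pressed again. The last pictures match the closed position, with the bar drawn at 0 rad.
- **Surroundings:** In the last side view the glassware and the spoon stand where they began, and the arm is clear of everything.
- **Disagreement between checks:** In the wrist picture, the small hole appeared about 1.3 mm off the position I worked out from the block's edges. I aimed between the two, and the vessel went in without side force.

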